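# File the lug of a phone frame on forward strokes

## Robot

A 7-joint arm with a two-finger parallel gripper is mounted at the origin on the work surface. World frame = base frame: x ahead of the robot, y to its left, z up, the work surface at z = 0. Lengths are in m, angles in rad, forces in N, time in s.
With the tool pointing down it reaches from about 0.35 to 0.9 m from the base axis. Payload 7.2 kg.
Tool frame: the origin (TCP) lies where the fingers leave the gripper's body, on its centre line; the fingertips stand 80 mm ahead of it and the grasp point (between the pads) lies 61 mm ahead of it (manip.tcp_to_grasp is the distance from the TCP to the grasp point, in m); z points along the fingers, y is the direction in which the jaws open and shut (so a half turn about z gives the same grasp; the last joint's range is limited). The gripper opens to 88 mm and grips with 3 to 60 N. Pads are 20 mm wide; open, the fingers measure 115 mm over their backs; the gripper's body (75 mm by 178 mm) begins 61 mm behind the grasp point.
Start: joints at [1.083, 0.411, -0.013, 1.596, 0.006, 1.134, -0.082], TCP at [0.255, -0.571, 0.303] pointing down, gripper open.
Joint ranges: [-2.95, 2.95], [-0.29, 1.99], [-1.47, 1.44], [0.14, 2.54], [-1.03, 4.17], [0.13, 1.85], [-2.86, 2.86]. Speed limits (rad/s): [2.39, 2.39, 3.01, 3.01, 3.14, 3.14, 3.14].

## Interface

Orientations are given as [roll, pitch, yaw] about the fixed x, y, z axes, in that order (R = Rz(yaw) Ry(pitch) Rx(roll)).
In Python, from station import manip, status, eyes gives the robot as it stands. Calls block until the motion is done:
- manip.move_to(position, orientation): joint-space move of the TCP to a pose.
- manip.move_linear(position, rotation=None, speed=0.15, threshold=None): straight line of the TCP; rotation=None keeps the orientation; speed is the mean speed in m/s. With threshold (N) it stops when the force on the tool has changed by that much, and returns True; else False.
- manip.set_joints(angles): joint-space move.
- manip.command_gripper(opening): finger opening in m; the grip force is fixed at half the most; returns when the fingers have stopped.
- manip.sleep(seconds).
- manip.inverse_kinematics(position, orientation): joint angles nearest the present ones, or None.
- status.get_state(): the state.
- eyes.snapshot(name): name is "scene" or "top"; returns a dict with "frame" (384x512x3 uint8, red, green, blue), "z_map" (384x512 float32, m along the optical axis (not along the pixel's ray), 0 where there is no reading), "fx", "fy", "cx", "cy" (pixels), "extrinsics" (4x4, takes a point from world to camera coordinates). Camera axes: x right, y up, looking along -z (the intrinsics and any distortion apply to the point x, -y, -z); pixel columns grow to the right and rows downward; lengths in m; the calibration is good to about 2 mm. A picture is of the moment at which its call begins.
A pose or a line that the arm cannot do raises manip.MotionError and nothing moves.
- manip.sign_off(): hands the job in, once; it reports no verdict.
The state is a dict: "t": time; "qpos": joint angles; "qvel": joint speeds; "tau": joint torques, N m; "tool_pos": TCP position; "ee_rot": TCP orientation; "contact_force": force on the tool from outside, world axes, zero at the start; "moment": the same for the moment, N m; "finger_gap": finger opening in m.
Only numpy, scipy, OpenCV 4.12 (cv2) and the standard library are available. Lean on these libraries where they do the work, as an engineer would, in place of code of your own. Each camera call takes 0.05 s, during which the arm holds its last target.

## Task

Take the file from its tray and dress the raw top of the lug on the clamped phone frame with three strokes: hold the file flat and straight along the fixture, start each stroke with the front third of the file on the lug, push forward under a steady 5 to 15 newtons until its rear third is on the lug, then lift it clear for the return. Never drag it back in contact, which pulls the nest off its front stop; then lay the file gently back flat in its tray, let go, and leave everything else where it is.

Things in the scene. Friction and masses are not known exactly. Their poses are not given: they have to be found in the camera images.
- file_mid (a point): Centre of a flat file (about 180 g, varies): steel blade 150 x 24 x 6 mm, teeth underneath; on top at mid-length a wooden grip block 46 long (along the blade) x 22 wide x 38 mm high, the whole 44 mm high. This point is in the grip, 22 mm above the blade's underside. x: along the blade to its nose (forward); y: across, the way to grasp; z: up. It lies flat in the tray.
- file_nose (a point): The file's pointed nose tip: 75 mm ahead (+x) of file_mid, 3 mm above the blade's underside; the other end is square.
- tray: Shallow open tray, 220 (x) x 70 (y) x 14 mm high, walls 4 mm, inner floor 4 mm above its underside; fixed to the bench. Origin at the centre of its underside. The file lies in it, blade roughly along x.
- holder: Filing fixture fixed to the bench, base 130 (x) x 140 mm (y), origin at the centre of its underside. +x: forward stroke direction, towards its front stop block. In its jaws an aluminium phone frame, 124 (y) x 8 mm (x), stands on its long side, mid-plane at x = 0. All the fixture is lower than the frame. The jaws rest on a cushion that yields 1 mm per 8 N, up to about 11 mm.
- lug_foot (a point): Point on the fixture's underside plane straight below the lug (holder x = 0, y = +30 mm), axes as the holder's. The lug is the only part rising above the frame's upper edge, by 9.5 mm; its flat top, 30 mm (y) x 8 mm (x), is to be filed. The clamping depth differs each time: the lug's top is 108 to 136 mm above this point and must be found by touch or sight.
- nest (a joint): Slide that carries jaws and frame (m). 0: home against the front stop, where forward filing pushes it; grows to 0.02 as it is pulled backward (-x of the holder). It moves back with only about 1 N, so a file dragged backward while pressed takes it along; nothing brings it home by itself.
- screwdriver_grip (a point): Bystander: screwdriver, about 160 mm long, lying between tray and holder. Leave alone.
- phone: Bystander: dark phone, 124 x 60 x 8 mm, lying flat.
- battery: Bystander: flat black battery, 90 x 34 x 5 mm.
- cup: Bystander: clear cup, 68 mm across, 55 mm high.
- tin: Bystander: flat steel tin, 90 x 65 x 22 mm.
- bottle: Bystander: white bottle, 44 mm across, 100 mm high.
- tweezers: Bystander: steel tweezers, 116 mm long, 6 mm high.
Things that resemble listed ones, but are neither listed nor needed, are in the scene too. What is shaped like the part that bears file_mid but orange or red is not meant.

How it is judged:
On the way, in this order (a step that is already met when the one before it is completed fails the run):
1. first stroke begins: the front part of the file is pressed flat on the lug, nose forward (contact force between file and holder above 4 N and y of file_mid in the frame of holder between 0.016 and 0.044 m and angle between file_mid's own z axis and vertical below 0.15 rad and x of file_mid in the frame of holder below -0.02 m and x of file_nose in the frame of holder above 0.01 m), for 0.05 s.
2. first stroke passes its middle, the file still pressed on the lug (contact force between file and holder above 4 N and y of file_mid in the frame of holder between 0.016 and 0.044 m and angle between file_mid's own z axis and vertical below 0.15 rad and x of file_mid in the frame of holder between -0.012 and 0.012 m and x of file_nose in the frame of holder above 0.05 m), for 0.05 s.
3. first stroke ends: the rear part of the file is pressed on the lug (contact force between file and holder above 4 N and y of file_mid in the frame of holder between 0.016 and 0.044 m and angle between file_mid's own z axis and vertical below 0.15 rad and x of file_mid in the frame of holder above 0.02 m and x of file_nose in the frame of holder above 0.08 m), for 0.05 s.
4. after the first stroke the file is brought back lifted off the lug (contact force between file and holder below 0.1 N and x of file_mid in the frame of holder between -0.015 and 0.015 m), for 0.05 s.
5. second stroke begins: the front part of the file is pressed flat on the lug, nose forward (all of step 1), for 0.05 s.
6. second stroke passes its middle, the file still pressed on the lug (all of step 2), for 0.05 s.
7. second stroke ends: the rear part of the file is pressed on the lug (all of step 3), for 0.05 s.
8. after the second stroke the file is brought back lifted off the lug (all of step 4), for 0.05 s.
9. third stroke begins: the front part of the file is pressed flat on the lug, nose forward (all of step 5), for 0.05 s.
10. third stroke ends: the rear part of the file is pressed on the lug (all of step 7), for 0.05 s.
At the end, for the whole second after the job is handed in: The three strokes are done and the file lies flat (within 0.1 rad) on the tray's floor, its centre within 40 mm along and 25 mm across of the tray's centre, released and at rest; the nest is within 4 mm of its front stop (x of file_mid in the frame of tray between -0.04 and 0.04 m and y of file_mid in the frame of tray between -0.025 and 0.025 m and z of file_mid in the frame of tray between 0.02 and 0.032 m and angle between file_mid's own z axis and vertical below 0.1 rad and linear speed of file below 0.02 m/s and value of joint nest below 0.004 m and contact force between file and the fingers below 0.1 N); the robot touches nothing.
It fails at once if the file presses on the frame or holder with more than 18 N (contact force between file and holder above 18 N).
It fails at once if the file is dragged backward in contact: the nest is pulled more than 4 mm off its front stop (value of joint nest above 0.004 m).
It fails at once if the file is dropped (falls free of the fingers faster than 0.5 m/s) (contact force between file and the fingers below 0.1 N and linear speed of file above 0.5 m/s).
It fails at once if the file is banged into its tray (over 80 N) (contact force between file and tray above 80 N).
It fails at once if a bystander is moved more than 25 mm (distance of any of screwdriver_grip, phone, battery, cup, tin, bottle, tweezers from where it was at the start of the episode above 0.025 m).
It also fails if it takes over 69 s, if anything falls off the work surface, if the arm or the gripper's body presses on something with over 40 N, if the wrist force passes 120 N, or if a joint passes its speed limit or range.

## Working session

There is one attempt and no reset: what is moved stays moved. The work goes in short steps, each a Python script; the robot and the scene stay as the last script left them, time stands still between calls to the robot, and variables do not carry over. Pictures are saved under pics/ and viewed, and the job is handed in when it is done.

```bash
ls; mkdir -p pics; python3 - <<'E'
from station import manip,status,eyes
import cv2,numpy as np,pickle
d={}
for n in("scene","top"):
    s=eyes.snapshot(n); d[n]=s
    cv2.imwrite(f"pics/{n}0.png",cv2.resize(s["frame"][:,:,::-1],(768,576),interpolation=cv2.INTER_CUBIC))
    print(n,s["fx"],s["fy"],s["cx"],s["cy"],np.round(s["extrinsics"],3).tolist(),[k for k in s])
pickle.dump(d,open("s0.pkl","wb"))
st=status.get_state();print(st)
print(manip.tcp_to_grasp)
E
```

```text
pics
scene 372.6421318630189 372.6421318630189 254.15942300153498 194.98791781914696 [[0.849, 0.528, 0.015, -0.443], [-0.392, 0.61, 0.688, 0.16], [0.354, -0.59, 0.725, -1.362], [0.0, 0.0, 0.0, 1.0]] ['frame', 'z_map', 'fx', 'fy', 'cx', 'cy', 'extrinsics']
top 355.5235348493269 355.5235348493269 249.46581507379818 195.42370457985922 [[-0.013, -1.0, -0.007, 0.0], [0.996, -0.014, 0.085, -0.522], [-0.085, -0.006, 0.996, -1.06], [0.0, 0.0, 0.0, 1.0]] ['frame', 'z_map', 'fx', 'fy', 'cx', 'cy', 'extrinsics']
{'t': 0.1, 'qpos': array([ 1.08279274,  0.41181057, -0.0127162 ,  1.59698058,  0.00559244,
        1.13428054, -0.08219087]), 'qvel': array([-0.00193945, -0.00253735,  0.0003458 , -0.00176429,  0.0007338 ,
       -0.00047805,  0.00015189]), 'tau': array([ 4.34535759e-03, -5.89098716e+01,  6.44352939e-01, -2.91710508e+01,
       -5.37768484e-02,  1.44089229e-02,  8.50030438e-05]), 'tool_pos': array([ 0.25457212, -0.57042404,  0.3018906 ]), 'ee_rot': array([-3.14015215e+00,  9.34013100e-05,  4.19837723e-01]), 'contact_force': array([-0.28507342, -0.04165645, -0.20289057]), 'moment': array([-0.00052329, -0.00257603,  0.01266653]), 'finger_gap': 0.08741402347403285}
0.0613
```

View pics/scene0.png

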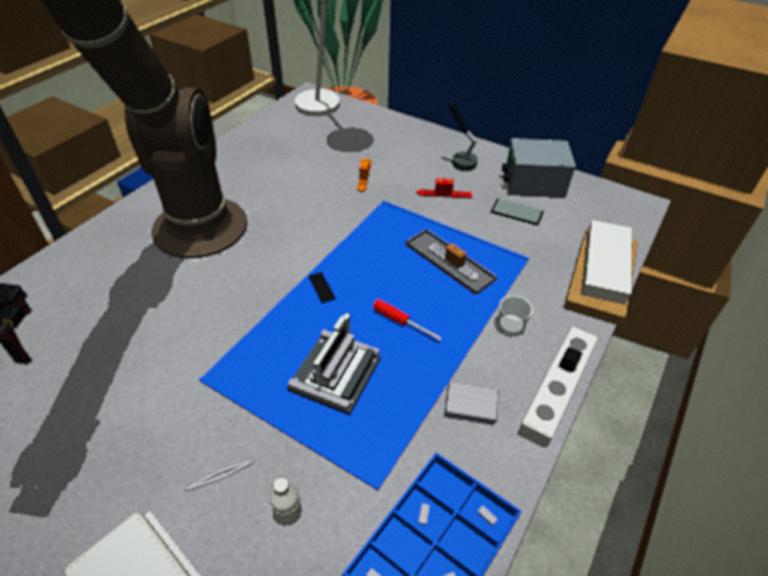

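View pics/top0.png

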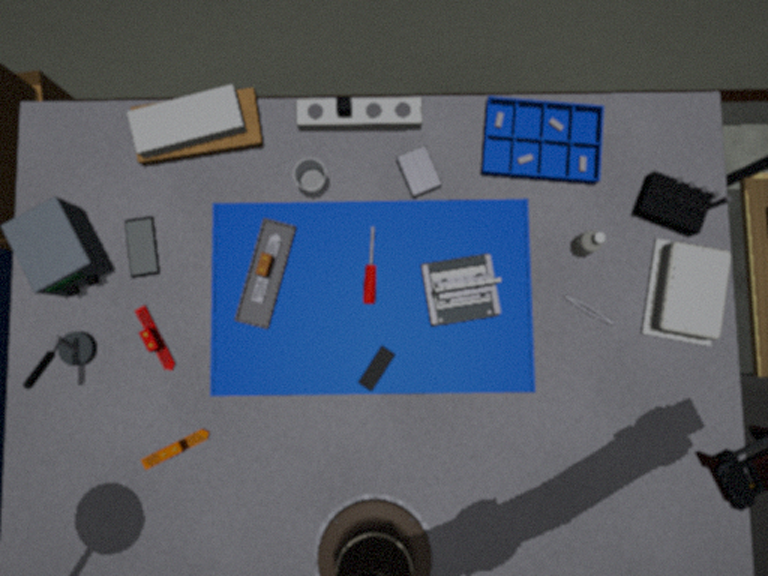

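The scene picture shows the tray with the brown-gripped file (pixels about 452,258) and the fixture (335,368). In the top view the tray is at (266,272), the fixture at (461,290) and the screwdriver between them. Next I'll zoom in and compute the geometry.

```bash
cat > h.py <<'E'
import numpy as np,cv2,pickle
def ray(s,u,v):
    E=s["extrinsics"];R=E[:3,:3];t=E[:3,3]
    d=np.array([(u-s["cx"])/s["fx"],-(v-s["cy"])/s["fy"],-1.0])
    return -R.T@t, R.T@d
def on_plane(s,u,v,z):
    o,d=ray(s,u,v); return o+d*(z-o[2])/d[2]
def cloud(s):
    v,u=np.mgrid[0:384,0:512]; z=s["z_map"].astype(float)
    P=np.stack([(u-s["cx"])/s["fx"]*z,-(v-s["cy"])/s["fy"]*z,-z],-1)
    R=s["extrinsics"][:3,:3];t=s["extrinsics"][:3,3]
    W=(P-t)@R; W[z==0]=np.nan
    return W
def proj(s,p):
    q=s["extrinsics"][:3,:3]@p+s["extrinsics"][:3,3]
    return s["cx"]+s["fx"]*q[0]/-q[2], s["cy"]-s["fy"]*q[1]/-q[2]
E
python3 - <<'E'
from h import *
d=pickle.load(open("s0.pkl","rb"))
for n,(a,b,c,e),nm in (("top",(270,160,350,225),"hold"),("top",(150,140,205,225),"tray"),("scene",(180,200,265,280),"holds"),("scene",(260,145,340,200),"trays")):
    s=d[n]; im=s["frame"][b:e,a:c,::-1]; k=min(800//(c-a),600//(e-b))
    cv2.imwrite(f"pics/z_{nm}.png",cv2.resize(im,None,fx=k,fy=k,interpolation=cv2.INTER_NEAREST)); print(nm,k)
W=cloud(d["top"])
Z=W[...,2]; print("mat z",np.nanmedian(Z[240:255,200:300]), np.nanmedian(Z[140:145,160:170]))
np.set_printoptions(linewidth=250)
print((Z[165:222:2,276:340:2]*1000).round())
E
```

```text
hold 9
tray 7
holds 7
trays 10
mat z 0.003873680609835262 0.00291440225677397
[[  4.   5.   0.   5.   2.   4.   2.   1.  -0.   3.   6.   2.   2.   7.   4.   0.   3.   6.   3.   2.   2.   4.   1.  -0.   1.   3.   3.   2.   3.   2.   2.  nan]
 [  1.   4.   3.   1.   3.   3.   2.   3.   4.   4.   3.   3.   7.   2.   5.   2.   6.   5.   3.   2.   3.   4.   2.   3.   0.   4.   3.   2.   5.   6.   3.   6.]
 [  3.   3.   4.   3.   5.   7.  -3.   6.   3.   6.   2.   6.   3.   3.   6.  -0.   5.   1.   1.   2.   4.   6.   1.  15.  14.   5.  -1.   2.   5.   1.   4.   2.]
 [  1.  -2.   3.   2.   4.   1.   7.   1.   5.   2.   2.   2.   3.   6.   5.   4.   4.  19.  18.  17.  19.  20.  43.  41.  31.  29.   4.  -0.   1.   4.   5.   2.]
 [  7.   5.  nan   4.   3.   4.   3.   3.   5.   6.   3.  17.  18.  16.  18.  17.  38.  42.  43.  44.  44.  44.  41.  43.  32.  32.   3.   6.   4.   5.  -1.   1.]
 [  4.   5.   6.   1.  14.  16.  19.  15.  15.  43.  45.  44.  44.  42.  45.  42.  43.  40.  47.  43.  43.  45.  44.  42.  42.  32.   2.  -1.   4.   1.   3.  -0.]
 [  3.   2.   5.  33.  27.  46.  42.  41.  4
[... 3005 characters left out ...]
.  nan   4.   3.   4.   4.   4.   4.   7.   0.]
 [  4.   7.   2.   4.   7.   4.  31.  30.  16.  16.  15.  16.  15.  16.   2.   7.  -3.   4.   4.   2.   3.   2.   4.   3.   5.   0.   1.   4.  -0.   4.   1.   1.]
 [  5.   1.   1.   4.   5.   0.  17.   1.   1.   0.   4.   3.   1.   4.   2.   6.   4.   5.   2.   0.   7.   4.  -2.  -1.   4.   6.   3.   2.   5.   3.   5.   4.]
 [  4.   4.   4.   3.   3.   0.   4.   2.   3.   7.   1.   5.   3.   5.   5.   1.   9.   1.   6.   5.   2.  -1.   2.   2.   6.   2.   2.   5.   4.   4.   3.   7.]
 [  4.   3.   2.   3.  -1.   6.   2.   4.   4.   4.   4.   2.   3.   1.  -0.   6.   3.   1.   4.   2.   0.   3.  -0.   4.   2.   1.   7.   4.   4.   3.   2.   3.]]
```

```bash
python3 - <<'E'
from h import *
d=pickle.load(open("s0.pkl","rb"))
W=cloud(d["top"]); Z=W[...,2]
np.set_printoptions(linewidth=250)
print((Z[142:222:2,154:202:2]*1000).round())
E
```

```text
[[ 5. -2.  9.  3.  6.  3.  3.  2.  4.  3.  5.  6.  3.  2.  1.  4.  2.  3.  5.  3.  3.  3. -0.  6.]
 [ 1.  3.  0.  2.  7.  4.  3.  3.  7.  4.  7.  0.  3.  1.  3.  6.  6.  2.  5.  2. -0.  5.  5.  2.]
 [ 3.  4.  1.  8.  7.  2.  4.  1.  3.  7.  4. 17. 18. 17.  2.  3.  6.  4.  7.  3.  6.  2.  3.  1.]
 [ 5. -0.  4.  7.  1.  4.  5.  2.  5.  3.  3. 11.  8.  9.  6. 16. 18. 20.  2.  3.  1.  4.  3.  3.]
 [ 4.  3.  3.  2. -0.  4.  1.  4. -2.  2. 17.  6. 10.  9.  4.  8.  7.  4. 11. 18. 19.  3. -1.  5.]
 [ 1.  3.  4.  2.  3.  7.  5.  4.  0.  4. 14.  7.  8.  9.  5.  9.  6.  9.  8.  5.  6. 13.  5.  5.]
 [ 3.  1.  3.  9.  2.  2.  2.  5.  2.  4. 15.  8.  8.  8.  9.  8.  5. 10. 10.  6.  8. 12.  2.  6.]
 [ 5.  1.  6.  4.  3. -0.  8.  2.  2. 19.  5.  9.  8.  7.  8. 16.  6.  7.  7. 13. 14.  6.  4.  5.]
 [ 4.  4.  0.  1.  1.  4.  5.  3.  1. 16.  7.  7. 10. 12. 18. 15. 13.  9. 11.  9. 16.  5.  4.  6.]
 [ 2. -0.  4. -1.  7.  3.  5.  4.  5. 12.  6.  6. 10. 18. 14. 16. 12.  5.  6.  5. 14.  2.  5.  1.]
 [ 6.  5.  5.  1.  3.  1.  6.  5.  3. 14.  8.  9.  7. 13. 12. 15. 15.  4.  6.  6. 11.  0.  6.  7.]
 [ 3.  4.  
[... 2160 characters left out ...]
.  3.]
 [ 3.  3. 15.  7. 10.  6.  7.  8.  9.  7. 11.  8.  8. 17.  2.  5.  4.  7.  3.  1.  3.  4.  1.  8.]
 [ 3.  6. 17.  4.  8.  9.  9.  8.  5.  9.  6. 10.  5. 12.  4.  4.  3.  4.  3.  5.  4.  7.  3. 10.]
 [ 0.  1.  9.  8.  8.  8. 14.  9.  7.  4.  9.  9.  9.  9.  3.  6.  3.  4.  2.  3.  5.  0.  4.  1.]
 [ 4.  2.  5. 16. 17.  7.  5.  5.  6.  8.  6.  7. 16.  4.  3.  5.  3.  5.  4.  7.  6.  4.  6.  3.]
 [ 6.  3.  5.  3.  3.  3. 16. 17. 18.  9.  7.  9. 18.  3. -1.  4.  5. -0.  3.  4.  1.  6.  1.  4.]
 [ 5.  7.  2.  4.  2.  7.  2.  3.  8.  5. 15. 18. 15.  4.  1.  3.  1.  6.  5.  6.  2.  6.  3.  6.]
 [ 8.  2.  6.  6.  8.  3.  2.  6.  4.  3.  2.  4.  4.  7.  3.  2.  7.  4.  5.  4.  4.  6.  4.  3.]]
```

View pics/z_hold.png

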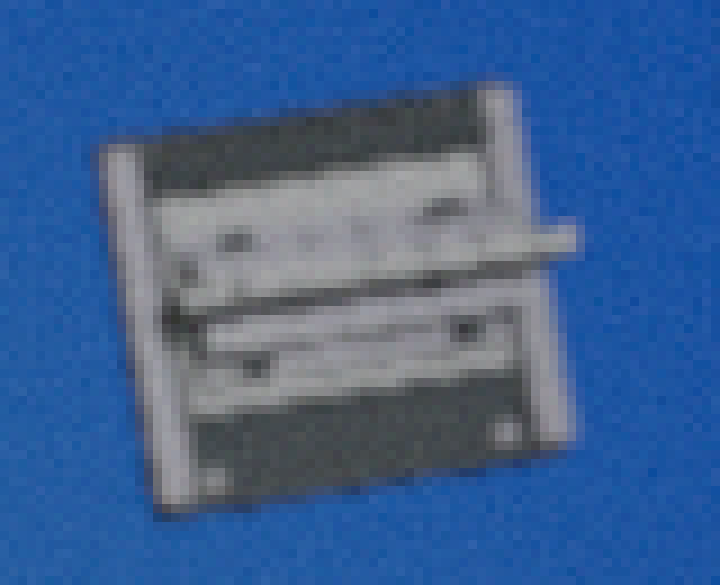

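View pics/z_tray.png

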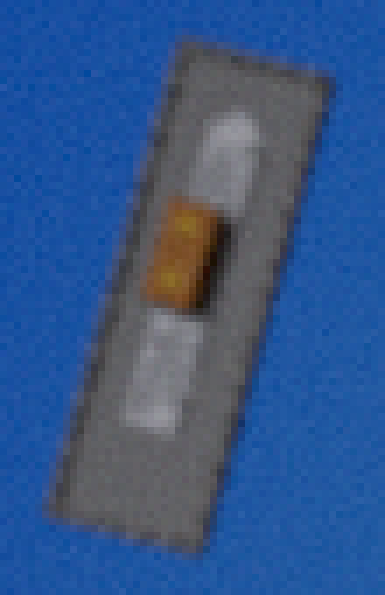

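View pics/z_holds.png

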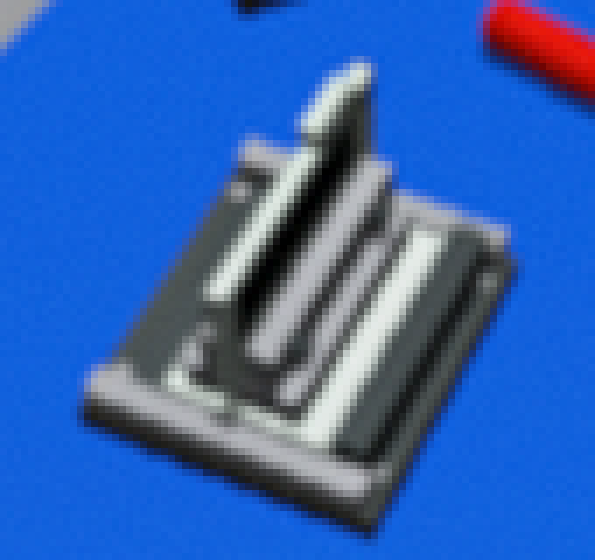

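View pics/z_trays.png

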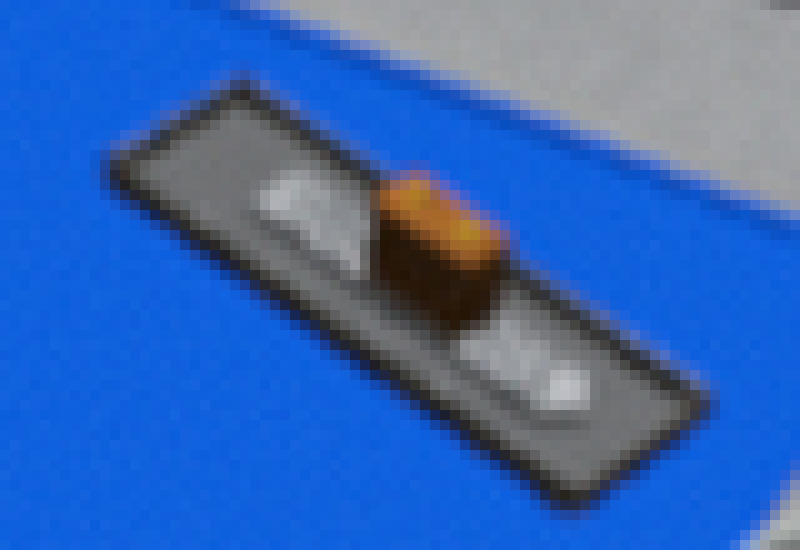

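```bash
python3 - <<'E'
from h import *
np.set_printoptions(precision=4,suppress=True)
d=pickle.load(open("s0.pkl","rb"))
for n in("top","scene"):
    s=d[n];W=cloud(s);Z=W[...,2];f=s["frame"].astype(int)
    if n=="top": roi=(slice(165,222),slice(276,340)); troi=(slice(140,225),slice(150,205))
    else: roi=(slice(200,280),slice(180,262)); troi=(slice(145,200),slice(262,340))
    hsv=cv2.cvtColor(s["frame"],cv2.COLOR_RGB2HSV)
    w=W[roi].reshape(-1,3)
    mat=W[roi][hsv[roi][...,0]<200]; 
    print(n,"bg z",np.median(w[w[:,2]<.009][:,2]))
    fr=w[w[:,2]>.108]; hi=fr[fr[:,2]>.1205]
    print(" frame n",len(fr),"cent",fr.mean(0),"lug n",len(hi),hi.mean(0), np.median(hi[:,2]),"frame z med",np.median(fr[(fr[:,2]<.1195)][:,2]))
    vx,vy,x0,y0=cv2.fitLine(fr[:,:2].astype(np.float32),cv2.DIST_HUBER,0,.01,.01).ravel()
    if vy<0:vx,vy=-vx,-vy
    print(" yaw hold",np.arctan2(-vx,vy),"ext",np.ptp(fr[:,:2]@[vx,vy]), "mid",(lambda a:(a.max()+a.min())/2)(fr[:,:2]@[vx,vy]), "lugpos", hi[:,:2].mean(0)@[vx,vy])
    # base footprint
    # blue mask complement in ROIs
    for nm,r in(("hold",roi),("tray",troi)):
        h=hsv[r]; m=~((h[...,0]>100)&(h[...,0]<125)&(h[...,1]>150))
        m=m.astype(np.uint8); k,l,st,c=cv2.connectedComponentsWithStats(m); i=1+np.argmax(st[1:,4]); m=(l==i).astype(np.uint8)
        cs,_=cv2.findContours(m,cv2.RETR_EXTERNAL,cv2.CHAIN_APPROX_NONE)
        c=max(cs,key=cv2.contourArea).reshape(-1,2)+[r[1].start,r[0].start]
        zz=.014 if nm=="tray" else .03
        P=np.array([on_plane(s,u,v,zz)[:2] for u,v in c],np.float32)
        R=cv2.minAreaRect(P); print(" ",nm,R, cv2.boxPoints(R).tolist())
    # grip: orange
    h=hsv[troi]; w=W[troi]
    m=((h[...,0]<25)&(h[...,1]>100)&(w[...,2]>.046))
    vv,uu=np.nonzero(m); print(" grip n",m.sum(),w[m].mean(0),"hsv",h[m].mean(0))
    P=np.array([on_plane(s,u+troi[1].start,v+troi[0].start,.049)[:2] for u,v in zip(uu,vv)],np.float32)
    print("  grip rect",cv2.minAreaRect(P),P.mean(0))
    m=(h[...,1]<60)&(f[troi].sum(-1)>(370 if n=="top" else 420))
    m=cv2.morphologyEx(m.astype(np.uint8),cv2.MORPH_OPEN,np.ones((2,2)))>0
    vv,uu=np.nonzero(m)
    P=np.array([on_plane(s,u+troi[1].start,v+troi[0].start,.010)[:2] for u,v in zip(uu,vv)],np.float32)
    print("  blade rect n",m.sum(),cv2.minAreaRect(P)); print("  ",P[P[:,0].argmax()],P[P[:,0].argmin()],cv2.fitLine(P,cv2.DIST_HUBER,0,.01,.01).ravel())
E
```

```text
top bg z 0.0032107536670715774
 frame n 144 cent [ 0.5279 -0.1773  0.117 ] lug n 32 [ 0.5243 -0.151   0.1249] 0.12497532723862137 frame z med 0.11509234780251404
 yaw hold 0.14887436 ext 0.12267651542139327 mid -0.2567052655181465 lugpos -0.22710783041404328
  hold ((0.5287098288536072, -0.186405748128891), (0.12927791476249695, 0.15768437087535858), 8.211404800415039) [[0.45347288250923157, -0.11760398745536804], [0.4759942591190338, -0.2736717760562897], [0.6039468050003052, -0.25520750880241394], [0.5814254283905029, -0.09913972020149231]]
  tray ((0.5691078901290894, 0.21733415126800537), (0.07426106184720993, 0.221735879778862), 74.6984634399414) [[0.4523714780807495, 0.21077780425548553], [0.6662468910217285, 0.15226195752620697], [0.6858443021774292, 0.2238904982805252], [0.4719688892364502, 0.2824063301086426]]
 grip n 105 [0.5816 0.2127 0.0516] hsv [ 14.6952 164.619  118.381 ]
  grip rect ((0.5818852186203003, 0.2127695381641388), (0.02186874859035015, 0.04376627132296562), 71.88213348388672) [0.5819 0.2132]
  blade rect n 122 ((0.5771671533584595, 0.21267391741275787), (0.0
[... 650 characters left out ...]
7, -0.043753862380981445]]
  tray ((0.5720585584640503, 0.21983033418655396), (0.08607802540063858, 0.22502084076404572), 74.21942901611328) [[0.4520840048789978, 0.20901110768318176], [0.6686238646507263, 0.1478157937526703], [0.6920331120491028, 0.23064956068992615], [0.47549325227737427, 0.2918448746204376]]
 grip n 50 [0.5849 0.2105 0.0507] hsv [ 14.62 178.76 156.62]
  grip rect ((0.5843920707702637, 0.21248309314250946), (0.0201650969684124, 0.043698567897081375), 68.16031646728516) [0.5842 0.2124]
  blade rect n 699 ((0.5947697162628174, 0.26825955510139465), (0.18399342894554138, 0.27790170907974243), 22.957683563232422)
   [0.7335 0.1767] [0.468  0.3317] [0.9864 0.1642 0.576  0.3547]
```

```bash
cat >> h.py <<'E'
FILE=np.array([.5825,.2130]); FY=-.29
LUG=np.array([.525,-.1507]); HY=.143
c,s_=np.cos(HY),np.sin(HY); HR=np.array([[c,-s_],[s_,c]])
HO=LUG-HR@[0,.03]
def hol(x,y,z): return [*(HO+HR@[x,y]),z]
def tohol(p): return HR.T@(np.array(p[:2])-HO)
E
python3 - <<'E'
from h import *
from station import manip,status
np.set_printoptions(precision=3,suppress=True)
pi=np.pi
for k in(0,pi,-pi):
  for p,y in (([*FILE,.099],FY),([*FILE,.26],FY),(hol(-.03,.03,.25),HY),(hol(.03,.03,.21),HY)):
    print(k,np.round(p,3),manip.inverse_kinematics(p,[pi,0,y+k]))
print(status.get_state()["t"])
E
```

```text
0 [0.582 0.213 0.099] [-0.174  0.663 -0.358  1.757  0.312  0.778 -2.548]
0 [0.582 0.213 0.26 ] [-0.012  0.51  -0.589  1.628  0.309  1.099 -2.545]
0 [ 0.495 -0.155  0.25 ] [ 0.406  0.301 -0.238  1.901  0.086  0.95  -1.3  ]
0 [ 0.555 -0.146  0.21 ] [ 0.341  0.432 -0.219  1.811  0.116  0.91  -1.357]
3.141592653589793 [0.582 0.213 0.099] [ 0.05   0.748 -0.695  1.741  0.601  0.878  0.369]
3.141592653589793 [0.582 0.213 0.26 ] [ 0.198  0.618 -0.935  1.613  0.528  1.183  0.426]
3.141592653589793 [ 0.495 -0.155  0.25 ] [ 0.786  0.377 -0.721  1.877  0.294  0.995  1.652]
3.141592653589793 [ 0.555 -0.146  0.21 ] [ 0.687  0.517 -0.693  1.788  0.391  0.978  1.549]
-3.141592653589793 [0.582 0.213 0.099] [ 0.05   0.748 -0.695  1.741  0.601  0.878  0.369]
-3.141592653589793 [0.582 0.213 0.26 ] [ 0.198  0.618 -0.935  1.613  0.528  1.183  0.426]
-3.141592653589793 [ 0.495 -0.155  0.25 ] [ 0.786  0.377 -0.721  1.877  0.294  0.995  1.652]
-3.141592653589793 [ 0.555 -0.146  0.21 ] [ 0.687  0.517 -0.693  1.788  0.391  0.978  1.549]
0.1
```

```bash
python3 - <<'E'
from h import *
from station import manip,status,eyes
np.set_printoptions(precision=4,suppress=True)
pi=np.pi
T=lambda:print(status.get_state()["t"],status.get_state()["tool_pos"],status.get_state()["contact_force"])
manip.move_to([*FILE,.20],[pi,0,FY+pi]);T()
s=eyes.snapshot("scene");cv2.imwrite("pics/above.png",cv2.resize(s["frame"][100:260,200:400,::-1],(800,640))[:600])
manip.move_linear([*FILE,.115],speed=.12);T()
manip.move_linear([*FILE,.099],speed=.06,threshold=8);T()
s=eyes.snapshot("scene");cv2.imwrite("pics/down.png",cv2.resize(s["frame"][100:250,200:400,::-1],(800,600),interpolation=cv2.INTER_CUBIC))
E
```

```text
3.1 [0.583  0.2119 0.1999] [-0.1477  0.2679  0.7031]
4.0083 [0.5828 0.2134 0.1156] [-0.8085 -0.5247  0.1357]
4.425 [0.5823 0.2129 0.0986] [ 0.1616  0.4507 -0.3175]
```

View pics/down.png

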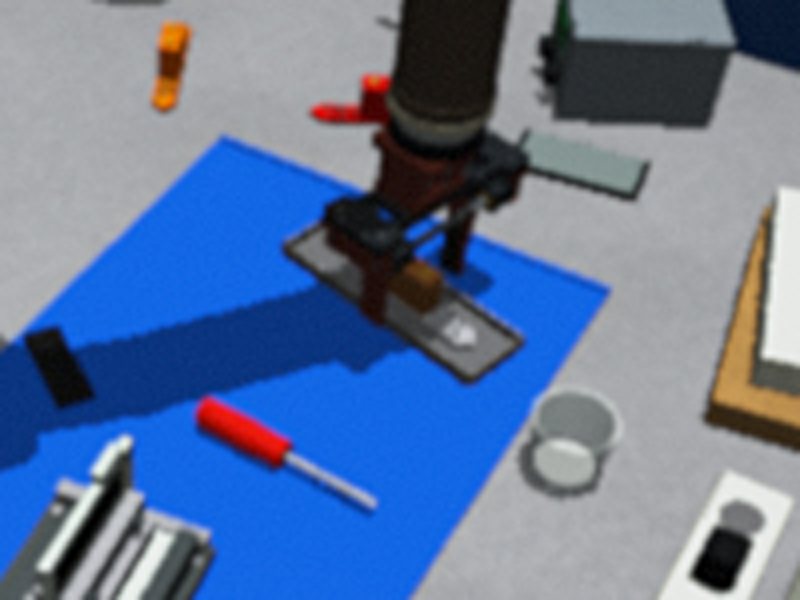

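The fingers straddle the brown grip (block at 420,285; fingers at 375,300 and 455,250). I'll close, lift and check.

```bash
python3 - <<'E'
from h import *
from station import manip,status,eyes
np.set_printoptions(precision=4,suppress=True)
pi=np.pi
def T():
    st=status.get_state();print(st["t"],st["tool_pos"],st["ee_rot"],st["contact_force"],st["moment"],st["finger_gap"])
T()
manip.command_gripper(0.0);T()
manip.move_linear([*FILE,.12],speed=.05);T()
manip.move_linear([*FILE,.265],speed=.2);T()
manip.move_to(hol(-.028,.03,.265),[pi,0,HY+pi]);T()
for n in("scene","top"):
    s=eyes.snapshot(n); pickle.dump(s,open(f"s1{n}.pkl","wb"))
    cv2.imwrite(f"pics/held_{n}.png",cv2.resize(s["frame"][120:300,160:400,::-1],(800,600),interpolation=cv2.INTER_CUBIC))
E
```

```text
4.475 [0.5824 0.2131 0.0989] [-3.1416 -0.0003  2.8517] [ 0.5446 -0.5386 -0.0098] [-0.0486 -0.105  -0.0412] 0.08794528088067542
5.5 [0.5825 0.213  0.099 ] [3.1415 0.     2.8516] [ 0.8808 -0.0275 -0.1365] [ 0.068  -0.1068  0.0142] 0.021703410103244912
6.0667 [0.5826 0.2129 0.1203] [3.1415 0.0004 2.8514] [-0.0816 -1.0287 -1.8558] [ 0.0751 -0.1538  0.0414] 0.021783740259851424
6.9417 [0.5821 0.2125 0.2637] [-3.1402 -0.0012  2.8515] [-0.3741 -0.1002 -1.7985] [ 0.0429 -0.0542 -0.0164] 0.02160548557441058
8.35 [ 0.4977 -0.1536  0.265 ] [ 3.1409  0.0005 -2.9975] [ 0.6296  1.031  -1.2887] [ 0.1507 -0.1264  0.0222] 0.02125917635412302
```

View pics/held_scene.png

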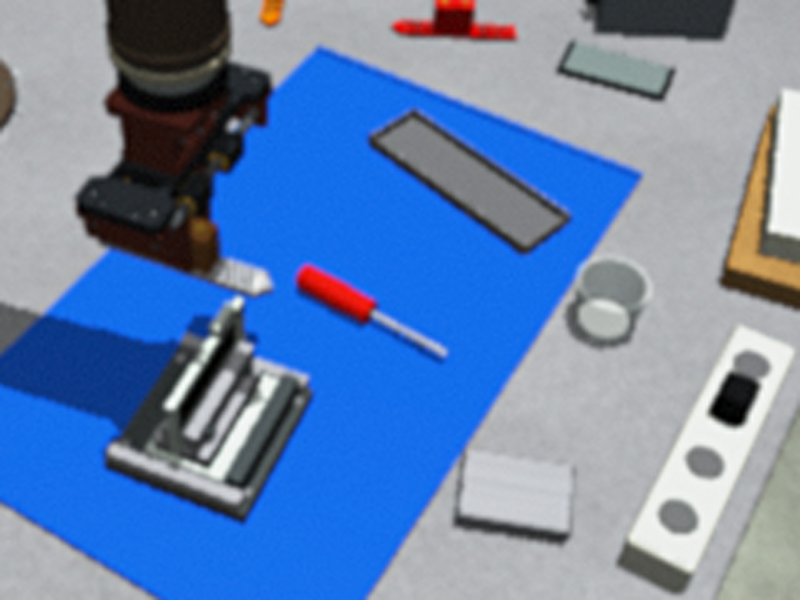

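View pics/held_top.png

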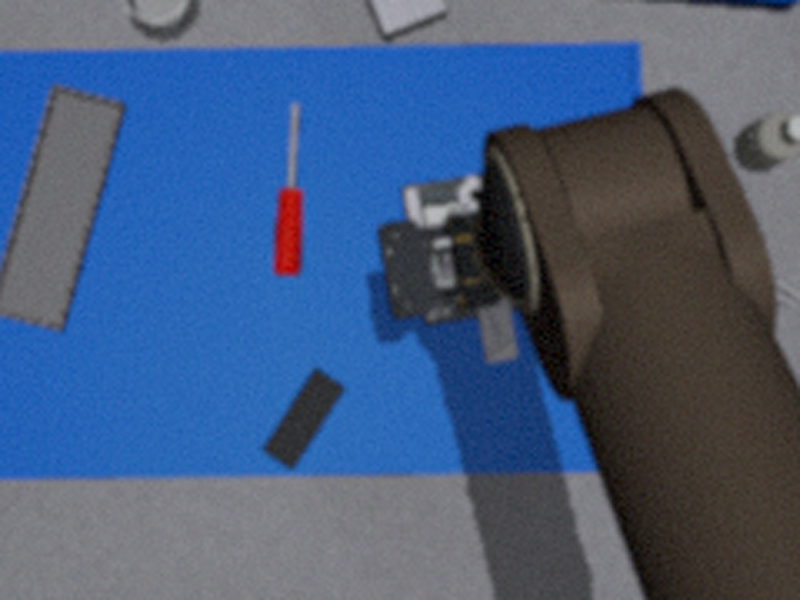

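The file is held, nose forward (nose at 270,285 in the scene crop), and the tray is empty. I'll check the nose position, then feel for the lug.

```bash
python3 - <<'E'
from h import *
from station import manip,status,eyes
np.set_printoptions(precision=4,suppress=True)
s=pickle.load(open("s1scene.pkl","rb"))
print("nose hol",tohol(on_plane(s,241.5,205.5,.173)))
def rd(n=6):
    a=[]
    for _ in range(n):
        a.append(status.get_state()["contact_force"]); manip.sleep(.02)
    a=np.array(a);return a.mean(0),a.std(0)
def T():
    st=status.get_state();print(st["t"],st["tool_pos"],tohol(st["tool_pos"]),st["ee_rot"],st["contact_force"],st["moment"])
manip.move_linear(hol(-.028,.03,.229),speed=.1);T()
manip.sleep(.2);print(rd(10))
st=status.get_state();print("t",st["t"])
hit=manip.move_linear(hol(-.028,.03,.207),speed=.012,threshold=4);print(hit);T()
print(rd());T()
E
```

```text
nose hol [0.0428 0.0373]
8.9583 [ 0.4973 -0.1543  0.2288] [-0.0279  0.0304] [ 3.1409 -0.0004 -2.9979] [-0.0921 -0.0123 -1.8354] [ 0.0715 -0.1524 -0.0212]
(array([ 0.1411, -0.0198, -1.8388]), array([0.404 , 0.5718, 0.2851]))
t 9.325
True
10.4333 [ 0.4973 -0.1546  0.2158] [-0.028   0.0301] [ 3.1415 -0.0002 -2.9986] [-0.2099  0.2427  4.648 ] [ 0.0733 -0.0494 -0.0002]
(array([-0.4579, -0.176 ,  4.814 ]), array([0.4181, 0.6731, 0.2903]))
10.5333 [ 0.4973 -0.1546  0.2158] [-0.028   0.0301] [ 3.1415 -0.0002 -2.9985] [-1.0383  0.1656  5.2081] [ 0.0381 -0.1244  0.0169]
```

```bash
cat >> h.py <<'E'
from station import manip,status,eyes
F0=-1.84
def rd(n=4):
    a=[]
    for _ in range(n):
        a.append(status.get_state()["contact_force"][2]); manip.sleep(.01)
    return np.mean(a)-F0
def stroke(z,x0=-.028,x1=.029,n=6,goal=8.5,speed=.04):
    for x in np.linspace(x0,x1,n+1)[1:]:
        manip.move_linear(hol(x,.03,z),speed=speed)
        F=rd(); st=status.get_state(); 
        print("t%.2f cmd x %.3f z %.5f act"%(st["t"],x,z),np.round(tohol(st["tool_pos"]),4),round(st["tool_pos"][2],5),"F %.2f"%F,"My",np.round(st["moment"],2))
        if F>16: raise SystemExit("too much")
        z+=np.clip((F-goal)/8000*.7,-.0006,.0006)
    return z
E
python3 - <<'E'
from h import *
z=status.get_state()["tool_pos"][2]-.0002
print(rd())
manip.move_linear(hol(-.027,.03,z),speed=.01); F=rd(6);print("F",F)
z+=np.clip((F-8.5)/8000*.7,-.0005,.0005)
z=stroke(z,-.027)
print(z)
E
```

```text
7.0172870890136965
F 7.669715640013532
t11.35 cmd x -0.018 z 0.21555 act [-0.0176  0.0298] 0.21587 F 6.87 My [-0.07  0.25 -0.04]
t11.77 cmd x -0.008 z 0.21541 act [-0.0084  0.0298] 0.21575 F 7.98 My [-0.14  0.37 -0.02]
t12.18 cmd x 0.001 z 0.21536 act [0.0009 0.0298] 0.21571 F 7.74 My [-0.21  0.53  0.02]
t12.60 cmd x 0.010 z 0.21530 act [0.0101 0.0297] 0.21565 F 8.08 My [-0.16  0.65  0.01]
t13.02 cmd x 0.020 z 0.21526 act [0.0194 0.0297] 0.2156 F 8.45 My [-0.18  0.68 -0.03]
t13.43 cmd x 0.029 z 0.21526 act [0.0287 0.0297] 0.21559 F 8.38 My [-0.21  0.75  0.01]
0.21524524036460396
```

The first stroke held 7 to 8.5 N throughout. Now the lift, return and second stroke, with a look at the nest while the file is lifted.

```bash
cat >> h.py <<'E'
def again(zend):
    manip.move_linear(hol(.0295,.03,zend+.014),speed=.06)
    print("lift F",rd())
    manip.move_linear(hol(-.028,.03,zend+.014),speed=.1)
    print("back F",rd())
def touch():
    manip.move_linear(hol(-.028,.03,.219),speed=.06)
    hit=manip.move_linear(hol(-.028,.03,.2135),speed=.01,threshold=5)
    z=status.get_state()["tool_pos"][2]-.0002
    print("touch",hit,z,rd(),status.get_state()["t"])
    manip.move_linear(hol(-.0265,.03,z),speed=.01); F=rd(6); print("F",F)
    return z+np.clip((F-8.5)/8000*.7,-.0005,.0005)
E
python3 - <<'E'
from h import *
again(.2152)
s=eyes.snapshot("scene")
cv2.imwrite(f"pics/back1.png",cv2.resize(s["frame"][180:285,170:310,::-1],(800,600),interpolation=cv2.INTER_CUBIC))
E
```

```text
lift F -0.04516365120970112
back F -0.14211976644786417
```

View pics/back1.png

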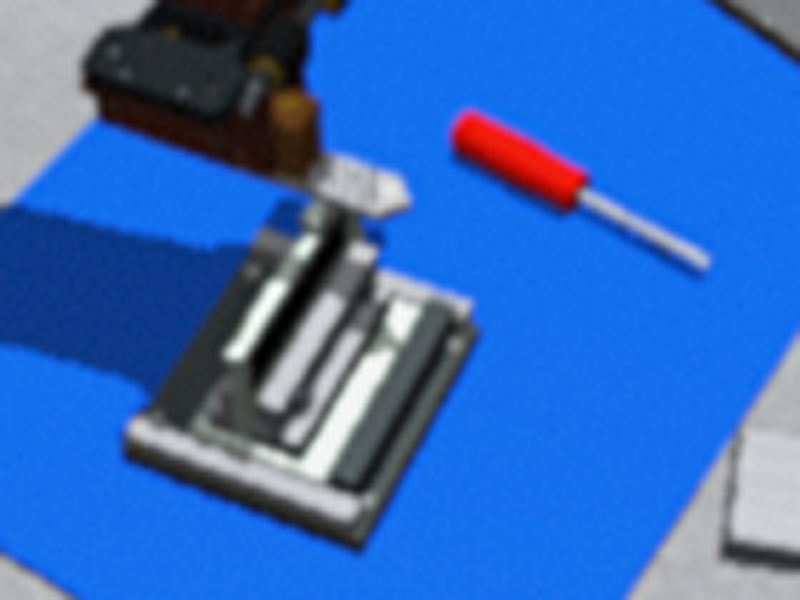

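The file is still flat, its nose (410,200) over the lug (325,215), and the nest is at home. Strokes two and three next.

```bash
python3 - <<'E'
from h import *
z=touch(); z=stroke(z,-.0265); again(z)
z=touch(); z=stroke(z,-.0265)
manip.move_linear(hol(.0295,.03,.25),speed=.08); print("F",rd(),status.get_state())
s=eyes.snapshot("scene")
cv2.imwrite(f"pics/back3.png",cv2.resize(s["frame"][180:285,170:310,::-1],(800,600),interpolation=cv2.INTER_CUBIC))
pickle.dump(s,open("s3.pkl","wb"))
E
```

```text
touch True 0.21550111902817828 7.9082761693429955 15.425
F 7.449836277338651
t16.24 cmd x -0.017 z 0.21541 act [-0.0171  0.0298] 0.21586 F 7.21 My [-0.09  0.24  0.01]
t16.66 cmd x -0.008 z 0.21530 act [-0.0079  0.0297] 0.21578 F 7.94 My [-0.18  0.35  0.03]
t17.07 cmd x 0.001 z 0.21525 act [0.0013 0.0297] 0.21575 F 8.01 My [-0.14  0.48  0.  ]
t17.49 cmd x 0.010 z 0.21520 act [0.0105 0.0297] 0.21571 F 7.81 My [-0.15  0.53  0.04]
t17.91 cmd x 0.020 z 0.21514 act [0.0197 0.0297] 0.21559 F 8.21 My [-0.14  0.69  0.  ]
t18.32 cmd x 0.029 z 0.21512 act [0.0289 0.0297] 0.21558 F 8.39 My [-0.2   0.71  0.01]
lift F -0.10237484541104691
back F 0.01335348056370278
touch True 0.21551315750603137 8.17949554304772 20.2667
F 7.338508474658501
t21.07 cmd x -0.017 z 0.21541 act [-0.017   0.0298] 0.21584 F 7.41 My [-0.07  0.2  -0.01]
t21.49 cmd x -0.008 z 0.21532 act [-0.0078  0.0297] 0.21576 F 7.84 My [-0.19  0.32 -0.02]
t21.91 cmd x 0.001 z 0.21526 act [0.0013 0.0297] 0.21573 F 7.99 My [-0.08  0.45  0.07]
t22.32 cmd x 0.010 z 0.21521 act [0.0105 0.0297] 0.21567 F 8.21 My [-0.2   0.55  0.  ]
t22.74 cmd x 0.020 z 0.21519 act [0.0197 0.0297] 0.21562 F 8.00 My [-0.15  0.62  0.  ]
t23.16 cmd x 0.029 z 0.21514 act [0.0289 0.0297] 0.21553 F 7.97 My [-0.2   0.66 -0.  ]
F -0.17485462951506414 {'t': 23.775, 'qpos': array([ 0.8835304 ,  0.57534108, -0.99916663,  1.73677746,  0.52857377,
        1.13097738,  1.43470266]), 'qvel': array([-0.0029391 ,  0.00793202,  0.00401402,  0.00728933,  0.00049665,
       -0.00068063, -0.00092106]), 'tau': array([-6.21431298e-02, -5.47293162e+01, -1.45187402e+01, -2.59945357e+01,
       -1.32700073e-02,  8.75316421e-02,  8.65644892e-03]), 'tool_pos': array([ 0.55402535, -0.14665765,  0.24988839]), 'ee_rot': array([ 3.13969696, -0.00380086, -2.99876497]), 'contact_force': array([ 0.34345259, -0.20208143, -2.69860813]), 'moment': array([ 0.03733627, -0.09000181, -0.01675603]), 'finger_gap': 0.02190684785171126}
```

View pics/back3.png

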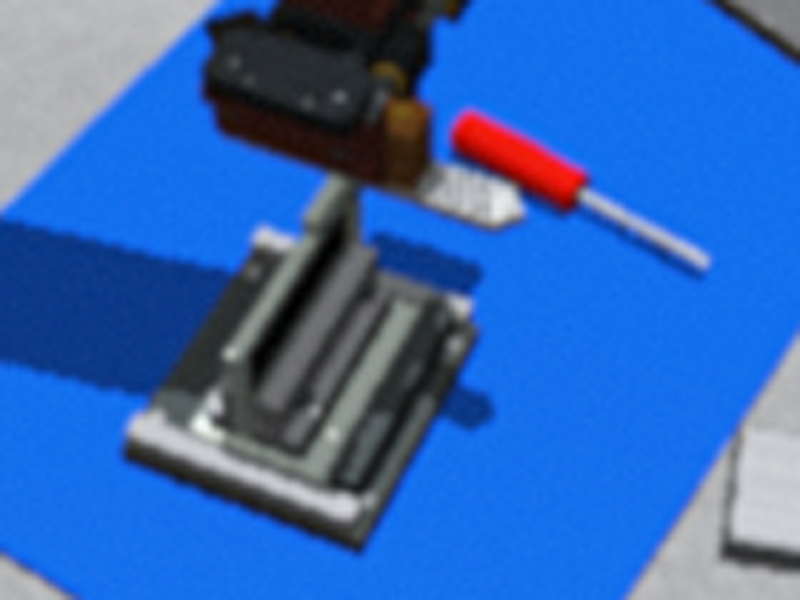

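```bash
python3 - <<'E'
from h import *
s=pickle.load(open("s3.pkl","rb"))
print("nose hol",tohol(on_plane(s,170+525/5.714,180+210/5.714,.158)), "expect",.029+.075)
print("lug scene hol",tohol(on_plane(s,170+335/5.714,180+203/5.714,.1215)))
print([np.round(proj(s,np.array(hol(.104,.03,.158))),1),(170+525/5.714,180+210/5.714)])
E
```

```text
nose hol [0.10044893 0.03602392] expect 0.104
lug scene hol [0.00665197 0.03196512]
[array([262.2, 218.9]), (261.879593979699, 216.7518375918796)]
```

The measured nose position agrees with the expected one to within 4 mm, inside the stroke margins. Now I'll lay the file back.

```bash
python3 - <<'E'
from h import *
pi=np.pi; P=[.579,.2145]
def T():
    st=status.get_state();print(round(st["t"],2),np.round(st["tool_pos"],4),np.round(st["contact_force"],2),round(st["finger_gap"],4))
manip.move_linear(hol(.0295,.03,.265),speed=.1)
manip.move_to([*P,.265],[pi,0,-.28+pi]);T()
manip.move_linear([*P,.125],speed=.12);T()
manip.move_linear([*P,.106],speed=.04);T();print(rd())
print(manip.move_linear([*P,.0965],speed=.01,threshold=3));T();print(rd())
s=eyes.snapshot("scene")
cv2.imwrite(f"pics/place.png",cv2.resize(s["frame"][100:250,200:400,::-1],(800,600),interpolation=cv2.INTER_CUBIC))
E
```

```text
25.48 [0.5795 0.213  0.2646] [ 0.25 -0.36 -1.86] 0.0216
26.8 [0.5794 0.2148 0.1258] [ 0.53  0.83 -1.78] 0.0215
27.43 [0.5789 0.2146 0.1059] [ 0.15  0.35 -2.45] 0.0221
0.05313156886662296
True
28.15 [0.579  0.2145 0.099 ] [-0.34 -0.99  5.61] 0.0221
7.267678970337165
```

View pics/place.png

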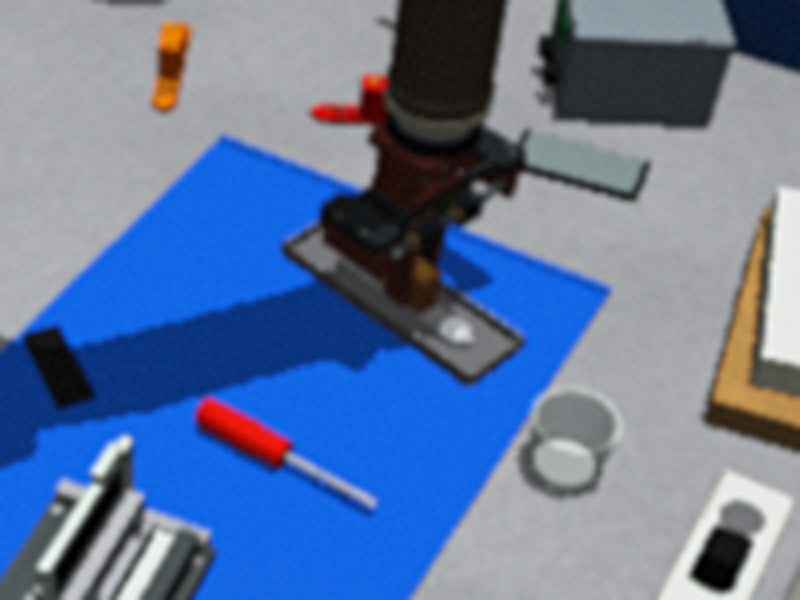

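The file is seated in the tray: grip at (425,280), nose at (460,330), and contact came at the same height as when it was picked up. I'll release, retreat and check.

```bash
python3 - <<'E'
from h import *
P=[.579,.2145]
manip.command_gripper(.07); print(status.get_state()["finger_gap"])
manip.move_linear([*P,.13],speed=.06)
manip.move_linear([*P,.27],speed=.15)
manip.move_to([.35,-.35,.33],[np.pi,0,np.pi-.3]); print(status.get_state()["t"])
s=eyes.snapshot("scene");s2=eyes.snapshot("top");pickle.dump((s,s2),open("sf.pkl","wb"))
cv2.imwrite("pics/final.png",cv2.resize(s["frame"][:,:,::-1],(768,576),interpolation=cv2.INTER_CUBIC))
cv2.imwrite("pics/finalt.png",cv2.resize(s2["frame"][:,:,::-1],(768,576),interpolation=cv2.INTER_CUBIC))
W=cloud(s2);h=cv2.cvtColor(s2["frame"],cv2.COLOR_RGB2HSV)[140:225,150:205];w=W[140:225,150:205]
m=(h[...,0]<25)&(h[...,1]>100)&(w[...,2]>.046);print("grip",m.sum(),w[m].mean(0))
W=cloud(s);w=W[200:280,180:262].reshape(-1,3);hi=w[w[:,2]>.1205];print("lug hol",tohol(hi.mean(0)),len(hi),np.median(hi[:,2]))
E
```

```text
0.07026350678020235
33.075
grip 107 [0.57813406 0.21344205 0.05131763]
lug hol [0.00130022 0.02978947] 36 0.12509672462256777
```

View pics/final.png

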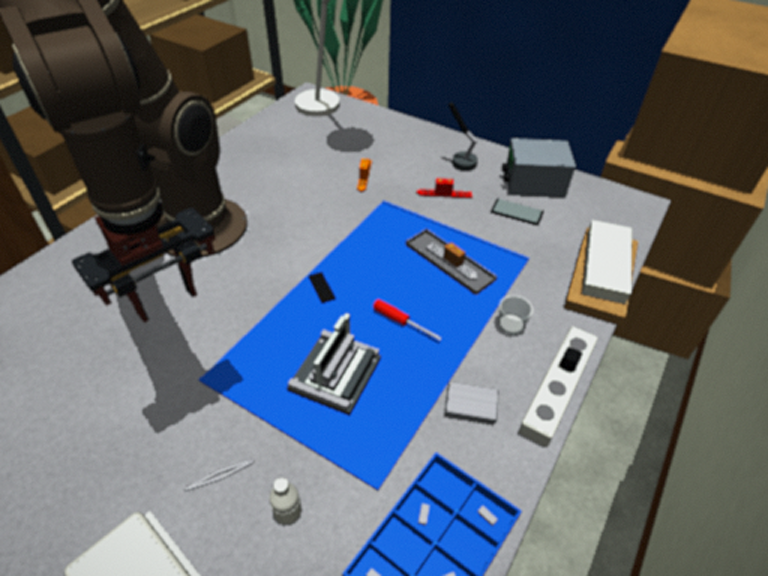

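View pics/finalt.png

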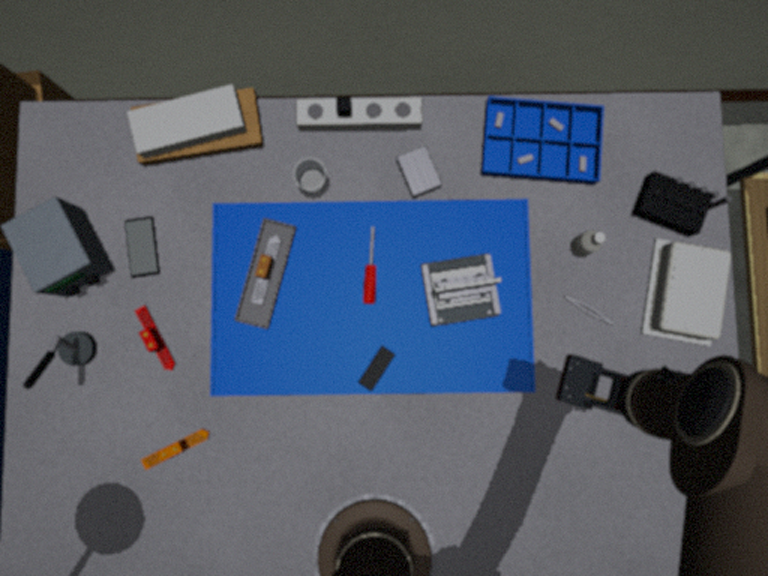

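The file lies flat in the tray (top view 264,267), the fixture and bystanders are where they were, and the arm is clear. I'll hand it in.

```bash
python3 -c "
from station import manip,status
print(manip.sign_off())"
```

```text
the job is handed in; nothing more can be done
None
```

I filed the lug with three forward strokes, laid the file back flat in its tray and released it. I handed the job in at about 33 s; sign-off gave no verdict.

- **Strokes:** the force I sampled along them was about 7–8.5 N. The file centre ran from about 28 mm behind the lug to 29 mm ahead of it. Each return was lifted about 14 mm clear, with the force reading at zero.
- **Last checks:**
  - The grip is within about 10 mm of the tray centre, at the height it had before the job.
  - The lug is where it was to within about 2 mm, so the nest is at home.
  - The bystanders look unmoved in both camera views, and the arm is clear.
- **Disagreement:** the nose I measured in the images sat 3–4 mm behind and 6–7 mm to the side of where the arm's position put it. I put this down to camera calibration and pixel error; it still left room inside the stroke limits, so I did not correct for it.

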